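# Lock the brass doming block into the die nest

### The arm

A 6-joint arm with a two-finger parallel gripper is mounted at the origin on the work surface. World frame = base frame: x ahead of the robot, y to its left, z up, the work surface at z = 0. Lengths are in mm, angles in rad, forces in N, time in s.
With the tool pointing down it reaches from about 425 to 925 mm from the base axis. Payload 12.5 kg.
Tool frame: the origin (TCP) lies midway between the tips of the shut fingers; the grasp point (between the pads) lies 19 mm behind it; z points along the fingers, y is the line along which they close (so a half turn about z gives the same grasp; the last joint's range is limited). The gripper opens to 85 mm and grips with 20 to 120 N. Pads are 22 mm wide; open, the fingers measure 114 mm over their backs; the gripper's body (76 mm by 85 mm) begins 54 mm behind the grasp point. The pads swing forward as they close: fully open they stand 13 mm farther back than shut.
Start: joints at [-0.106, 0.491, 1.559, -0, 1.092, -0.106], TCP at [625.016, 0.021, 231.327] pointing down, gripper open.
Joint ranges: [-3.1, 3.1], [-0.84, 2.19], [0.05, 2.79], [-1.13, 4.28], [0.06, 2.93], [-2.69, 2.69]. Speed limits (rad/s): [2.22, 2.22, 2.79, 3.14, 3.14, 3.14].

### API

Orientations are given as a 3x3 rotation matrix whose columns are the frame's x, y, z axes.
In Python, from station import status, camera, finish_job gives the robot as it stands. The module is installed in compiled form; this text tells all that it offers.
- The arm moves only by the shell command python3 -m pendant 'ROWS' [FORCE]. ROWS is JSON, one flat list of numbers, 7 for each row, row after row: the shift along the world's x, y, z in mm, then the turn, a rotation vector about the world's x, y, z in rad, then the finger opening in mm, from 0 to 85.4. A call has 1 to 10 rows; each row shifts and turns the commanded pose from where the row before left it; what a row does not reach is not made up. A row lasts 1/8 s, in which the tool goes at most 62.5 mm and 10.7 degrees, less where a joint would pass 70% of its speed; a pose out of reach is approached as far as the arm can. A call with a gripper value outside its range is refused whole. The fingers move at their own pace and stop on an object; FORCE is the grip in N (left out, the last holds). Time passes only in rows, so rows that do not move let the fingers close. It gives the time, the measured TCP pose, the force, the opening and the grip force at its end, in the units of the state.
- status.observe(): the state, without advancing time (a new reading comes with each control period).
- camera(name): name is "scene" or "side" or "wrist"; returns a dict with "image" (420x560x3 uint8, red, green, blue), "range_z" (420x560 float32, mm along the optical axis (not along the pixel's ray), 0 where there is no reading), "mtx" (3x3 intrinsics, pixels), "dist_coeffs" ([k1, k2, p1, p2, k3] as OpenCV has them; the pictures are not rectified), "position" and "attitude" of the camera in the world. Camera axes: x right, y down, z forward; pixel columns grow to the right and rows downward; lengths in mm; the calibration is good to about 2 mm. A picture is of the moment at which its call begins.
- finish_job(): hands the job in; it is judged then, once.
The state is a dict: "clock": time; "joints": joint angles; "dq": joint speeds; "effort": joint torques, N m; "ee_pos": TCP position; "tcp_rot": TCP orientation; "ft_force": force on the tool from outside, world axes, zero at the start; "wrist_torque": the same for the moment, N m; "width": finger opening in mm; "grip_force": force on a finger pad.
Only numpy, scipy, OpenCV 4.12 (cv2) and the standard library are available. Lean on these libraries where they do the work, as an engineer would, in place of code of your own. Each camera call takes 0.05 s, during which the arm holds its last target. There are 200 camera calls.

### The job

On the goldsmith's bench, pick out the brass doming block and set it upright in the square pocket of the die nest, fully down on the pocket's floor. Then swing the nest's red locking lever fully shut over the block, let go and leave it there.

Things in the scene. Friction and masses are not known exactly. Their poses are not given: they have to be found in the camera images.
- brass_block: Brass doming block, 36 x 36 x 42 mm (x, y, z), about 0.45 kg, upright on the bench, a round copper-coloured dimple mark 23 mm across on top. Origin: centre of its underside, z up; x and y square to its side faces. Two blocks of the same size, one steel-grey and one black, stand nearby and are not wanted.
- nest_pocket (a point): Centre of the floor of the fixed die nest's square pocket, 8 mm above the bench; z up, x, y square to its walls. 48 mm square at the floor, sloping out to 60 mm at the rim, 16 mm above the floor; 76 mm square outside. In this frame the lever's vertical pivot is at x 0, y +85 mm (24 mm post); a 10 mm stop pin is at x -14, y -45 mm, top 52 mm above the floor.
- lever (a joint): Angle of the red lever about its vertical pivot, rad: 0 is shut (pointing along the pocket's -y, across the pocket, at its stop); grows as it swings open towards the pocket's +x, up to 1.9. Starts at 1.3 or more, stays where left; 0.5 N at the knob moves it. Flat bar 6 mm thick, up to 34 mm wide, with a window framing the block; underside 46 mm above the pocket floor, 4 mm over a seated block.
- lever_knob (a point): Middle of the upright black knob at the free end of the red lever, 130 mm from the pivot: a cylinder 16 mm across and 36 mm tall. This point is halfway up it, 70 mm above the pocket floor; the lever's top face is 18 mm below. z up, y points from the knob to the pivot.
There are look-alikes about, which are no part of the job. Of the things shaped like the brass_block, the brass one is meant.

How it is judged:
By the outcome, as a careful person would: the job done as asked, in the order asked, and still so for the second after the job is handed in, with the robot touching nothing.
It also fails if it takes over 45 s, if anything falls off the work surface, if the arm or the gripper's body presses on something with over 40 N, if the wrist force passes 120 N, or if a joint passes its speed limit or range.

## Working session

There is one attempt and no reset: what is moved stays moved. The work goes in short steps, Python scripts to look and compute and a shell command to move; the robot and the scene stay as the last step left them, time stands still between calls to the robot, and variables do not carry over. Pictures are saved under pics/ and viewed, at most 10 in all, crops included, and the job is handed in when it is done.

```bash
mkdir -p pics; cat > h.py <<'E'
import numpy as np,cv2
from station import status,camera
def snap(n,f=None):
    c=camera(n)
    if f: cv2.imwrite('pics/'+f,c['image'][:,:,::-1])
    return c
def plane(c,uv,z):
    p=cv2.undistortPoints(np.array(uv,float).reshape(-1,1,2),c['mtx'],c['dist_coeffs'])[:,0]
    d=np.c_[p,np.ones(len(p))]@np.array(c['attitude']).T
    o=np.array(c['position']); return o+d*((z-o[2])/d[:,2])[:,None]
def cloud(c):
    h,w=c['range_z'].shape
    u,v=np.meshgrid(np.arange(w),np.arange(h))
    p=cv2.undistortPoints(np.stack([u,v],-1).reshape(-1,1,2).astype(float),c['mtx'],c['dist_coeffs'])[:,0]
    P=np.c_[p,np.ones(len(p))]*c['range_z'].reshape(-1,1)
    return (P@np.array(c['attitude']).T+np.array(c['position'])).reshape(h,w,3)
E
python3 - <<'E'
from h import *
ims=[]
for n in ['scene','side']:
    c=snap(n,n+'0.png'); print(n,c['position'],np.round(c['attitude'],2).tolist(),c['mtx'][0])
c=snap('wrist','wrist0.png');print(c['position'])
print(status.observe()['tcp_rot'])
E
```

```text
scene [1187.6698061   223.63953616  803.93911324] [[-0.35, 0.68, -0.64], [0.94, 0.25, -0.25], [-0.01, -0.69, -0.73]] [488.41650806   0.         279.80830897]
side [ 181.93869342 -466.16838651  598.22443751] [[0.76, -0.45, 0.47], [-0.65, -0.52, 0.55], [-0.01, -0.72, -0.69]] [389.46520714   0.         279.08629461]
[625.78075937  74.26331559 373.16633901]
[[-3.48501589e-05  9.99999711e-01 -7.59595361e-04]
 [ 9.99999997e-01  3.49018978e-05  6.81006350e-05]
 [ 6.81271266e-05 -7.59592985e-04 -9.99999709e-01]]
```

View pics/scene0.png

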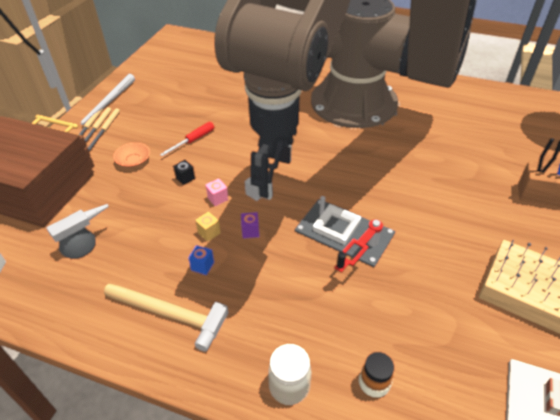

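View pics/side0.png

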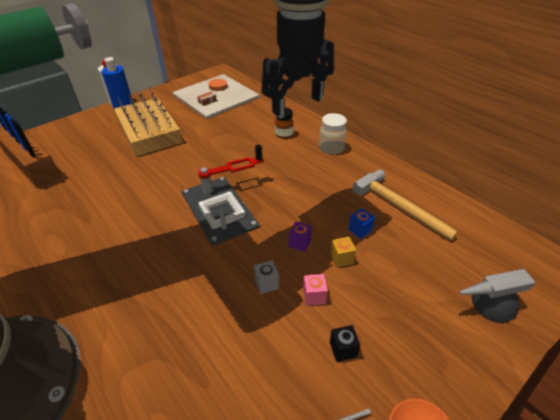

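Scene view: the brass (yellow) block is at (207,227), with the white nest at (338,224). The lever pivot is at (377,225) and its knob at (341,258). In the side view the same things are at brass (343,251), nest (222,210), pivot (204,173) and knob (258,152).

```bash
cat > m.py <<'E'
from h import *
for n,bx,ne,lev in [('scene',(207,227),(338,224),(360,243)),('side',(343,251),(222,210),(230,165))]:
    c=snap(n); P=cloud(c); hsv=cv2.cvtColor(c['image'],cv2.COLOR_RGB2HSV); H,S,V=[hsv[...,i].astype(int) for i in range(3)]
    v,u=np.mgrid[:420,:560]
    near=lambda q,r:(abs(u-q[0])<r)&(abs(v-q[1])<r)&(c['range_z']>0)
    print(n,'yellow hsv',hsv[bx[1]+4,bx[0]-6])
    b=near(bx,22)&(P[...,2]>36)&(P[...,2]<50)
    q=P[b]; print('top n',len(q),np.median(q,0).round(1),cv2.minAreaRect(q[:,:2].astype(np.float32)))
    w=near(ne,40)&(S<60)&(V>150)&(P[...,2]>18)&(P[...,2]<30)
    q=P[w]; print('rim',len(q),q.mean(0).round(1),cv2.minAreaRect(q[:,:2].astype(np.float32)))
    r=near(lev,50)&((H<6)|(H>174))&(S>180)&(V>90)
    q=P[r]; q=q[(q[:,2]>45)&(q[:,2]<75)]; print('red',len(q),q.mean(0).round(1)); 
    if len(q): d=np.linalg.svd(q[:,:2]-q[:,:2].mean(0),full_matrices=False)[2][0]; print(d,np.ptp((q[:,:2]-q[:,:2].mean(0))@d), 'dirdeg',np.degrees(np.arctan2(d[1],d[0])))
    k=near(lev,50)&(V<50)&(P[...,2]>66)&(P[...,2]<105); q=P[k]; print('knob',len(q),q.mean(0).round(1),q.min(0).round(),q.max(0).round())
E
python3 m.py
```

```text
scene yellow hsv [ 19 151 152]
top n 285 [ 594.9 -168.3   42.2] ((615.5736083984375, -159.6766357421875), (101.08893585205078, 48.199485778808594), 25.50307846069336)
rim 624 [486.1  85.7  22.8] ((485.01031494140625, 84.49844360351562), (78.05781555175781, 80.07213592529297), 78.68540954589844)
red 341 [564.5 152.7  60.2]
[ 0.96465234 -0.26352583] 144.9188435925954 dirdeg -15.279375883801153
knob 46 [631.8 129.2  81. ] [627. 125.  67.] [634. 133.  96.]
side yellow hsv [ 19 207 112]
top n 332 [ 587.  -175.1   43.5] ((589.0425415039062, -172.6463165283203), (37.972434997558594, 35.65619659423828), 63.345001220703125)
rim 377 [493.6  95.5  24.6] ((483.7744445800781, 84.49662780761719), (77.71990966796875, 76.00171661376953), 79.00800323486328)
red 362 [556.3 146.4  61.8]
[-0.95969971  0.28102752] 147.36050353139652 dirdeg 163.67845989466758
knob 74 [619.9 123.   84.5] [616. 118.  68.] [627. 132. 100.]
```

View pics/wrist0.png

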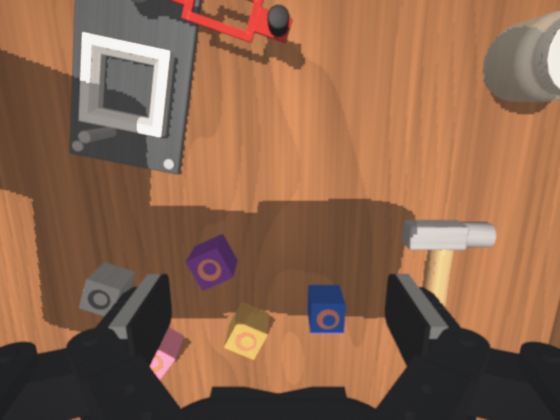

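Wrist view: the brass block's top is at (247,333), purple is at (212,260), blue at (327,310) and pink at (168,350). There's room for the fingers along about -27°. I'll move closer, turn by that angle and measure again.

```bash
python3 -m pendant '[-12,-45,-10,0,0,-0.155,60,-12,-45,-10,0,0,-0.155,60,-11,-40,-11,0,0,-0.155,60,0,0,0,0,0,0,60]'
cat > w.py <<'E'
from h import *
import sys
c=snap('wrist',sys.argv[1]); hsv=cv2.cvtColor(c['image'],cv2.COLOR_RGB2HSV)
P=cloud(c)
H,S,V=[hsv[...,i].astype(int) for i in range(3)]
m=(P[...,2]>37)&(P[...,2]<47)&(c['range_z']>0)&(np.hypot(P[...,0]-590,P[...,1]+172)<34)
n,l,s,ct=cv2.connectedComponentsWithStats(m.astype(np.uint8)); i=1+s[1:,4].argmax()
q=P[l==i]; print(n,len(q),np.median(q,0),hsv[l==i].mean(0))
uv=np.argwhere(l==i)[:,::-1].astype(float); X=plane(c,uv,42)[:,:2].astype(np.float32)
print(uv.mean(0),cv2.minAreaRect(X),X.mean(0))
print(status.observe()['ee_pos'],status.observe()['clock'])
E
python3 w.py w1.png
```

```text
clock: 0.75
ee_pos: [589.1, -132.2, 199.5]
tcp_rot: [[0.452, 0.892, -0.001], [0.892, -0.452, 0.0], [-0.0, -0.001, -1.0]]
ft_force: [1.0, 0.7, -0.2]
width: 60.2
grip_force: 0.0
2 1631 [ 591.31284774 -170.93939528   42.07484375] [ 16.10300429 138.96505212 162.06989577]
[299.54812998 228.42673207] ((591.2493896484375, -171.4552001953125), (36.00563430786133, 35.80940246582031), 63.10040283203125) [ 591.3344  -171.20416]
[ 589.68428024 -130.91796905  200.02217806] 0.8
```

View pics/w1.png

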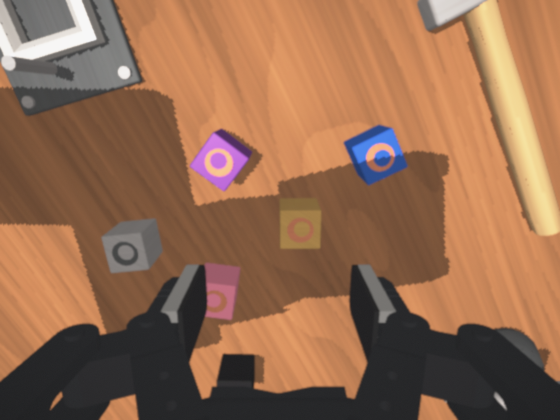

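Brass block top at (300,228) gives centre (591.3,-171.4) at an angle of -26.9°, so the fingers are already lined up. Next: go down and grasp.

```bash
python3 -m pendant '[1.3,-41.4,-10,0,0,0,60,0,0,-50,0,0,0,60,0,0,-50,0,0,0,60,0,0,-40,0,0,0,60,0,0,-30,0,0,0,60,0,0,0,0,0,0,60,0,0,0,0,0,0,30,0,0,0,0,0,0,30,0,0,0,0,0,0,30,0,0,0,0,0,0,30]' 60
```

```text
clock: 2.05
ee_pos: [592.2, -171.3, 22.2]
tcp_rot: [[0.448, 0.894, 0.003], [0.894, -0.448, -0.001], [0.001, 0.003, -1.0]]
ft_force: [1.0, 3.8, 8.9]
width: 34.9
grip_force: 62.1
```

```bash
python3 -m pendant '[0,0,40,0,0,0,30,0,0,50,0,0,0,30,0,0,20,0,0,0,30,-25,45,0,0,0,0.137,30,-25,45,0,0,0,0.137,30,-30,50,0,0,0,0,30,-26,50,0,0,0,0,30,0,0,0,0,0,0,30]'
cat > n.py <<'E'
from h import *
import sys
c=snap('wrist',sys.argv[1]); hsv=cv2.cvtColor(c['image'],cv2.COLOR_RGB2HSV); P=cloud(c)
H,S,V=[hsv[...,i].astype(int) for i in range(3)]
m=(P[...,2]>20)&(P[...,2]<28)&(S<70)&(V>110)&(c['range_z']>0)&(np.hypot(P[...,0]-484,P[...,1]-84)<65)
n,l,s,ct=cv2.connectedComponentsWithStats(m.astype(np.uint8)); i=1+s[1:,4].argmax()
uv=np.argwhere(l==i)[:,::-1].astype(float); X=plane(c,uv,24)[:,:2].astype(np.float32)
print(uv.min(0),uv.max(0),len(X),cv2.minAreaRect(X),X.mean(0),np.median(P[l==i],0))
r=((H<6)|(H>174))&(S>150)&(V>70)&(P[...,2]>45)&(P[...,2]<66); print('red',r.sum(),P[r].mean(0) if r.any() else '')
s=status.observe();print(s['ee_pos'],s['clock'],s['width'],s['ft_force'],np.degrees(np.arctan2(s['tcp_rot'][1][1],s['tcp_rot'][0][1])))
E
python3 n.py w2.png
```

```text
clock: 3.05
ee_pos: [483.2, 21.3, 130.9]
tcp_rot: [[0.186, 0.983, -0.001], [0.983, -0.186, 0.0], [0.0, -0.001, -1.0]]
ft_force: [1.3, -0.8, -3.9]
width: 34.9
grip_force: 62.6
[202.  54.] [321. 174.] 7494 ((485.0472412109375, 84.52884674072266), (76.52005004882812, 75.92457580566406), 78.5608139038086) [485.5691   87.22128] [485.77278656  90.47936177  23.53800394]
red 1171 [589.77243612 124.09603067  58.96659168]
[484.71729516  19.95423257 131.05407928] 3.1 34.52583450228023 [ 0.89975101 -0.18721111 -5.21028155] -10.78208558044209
```

View pics/w2.png

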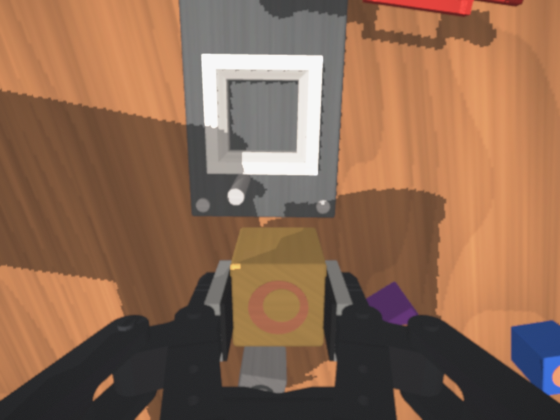

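The nest rim centre is at (262,115) in the picture, which gives (485.0,84.5) at -11.4°. The stop pin at (236,197) is well below the path. Moving over the pocket and lowering the block.

```bash
python3 -m pendant '[-0.3,35,0,0,0,-0.009,30,0,30.9,0,0,0,0,30,0,0,0,0,0,0,30,0,0,-40,0,0,0,30,0,0,-35,0,0,0,30,0,0,-15,0,0,0,30,0,0,-8,0,0,0,30,0,0,0,0,0,0,30]'
```

```text
clock: 4.1
ee_pos: [485.4, 84.3, 32.6]
tcp_rot: [[0.199, 0.98, 0.0], [0.98, -0.199, -0.0], [0.0, 0.0, -1.0]]
ft_force: [-0.5, -0.0, -5.8]
width: 34.9
grip_force: 62.5
```

```bash
python3 -m pendant '[0,0,-2,0,0,0,30,0,0,-2,0,0,0,30,0,0,0,0,0,0,30]'
```

```text
clock: 4.47
ee_pos: [485.5, 84.6, 30.1]
tcp_rot: [[0.198, 0.98, 0.002], [0.98, -0.198, -0.0], [0.0, 0.002, -1.0]]
ft_force: [-5.1, -1.5, 17.5]
width: 34.8
grip_force: 65.3
```

The block is on the floor: contact force at +8 mm relative to the grasp height. Releasing, then raising and checking.

```bash
python3 -m pendant '[0,0,0,0,0,0,52,0,0,0,0,0,0,52,0,0,0,0,0,0,52,0,0,40,0,0,0,52,0,0,50,0,0,0,52,-10,-45,30,0,0,0,52,-10,-45,0,0,0,0,52,0,0,0,0,0,0,52]'
python3 - <<'E'
from h import *
c=snap('wrist','w3.png'); P=cloud(c); hsv=cv2.cvtColor(c['image'],cv2.COLOR_RGB2HSV);H,S,V=[hsv[...,i].astype(int) for i in range(3)]
m=(P[...,2]>44)&(P[...,2]<56)&(c['range_z']>0)&(np.hypot(P[...,0]-485,P[...,1]-84.5)<32)
q=P[m];print(len(q),np.median(q,0),np.percentile(q[:,2],[5,95]),cv2.minAreaRect(q[:,:2].astype(np.float32)))
r=((H<6)|(H>174))&(S>150)&(V>70)&(P[...,2]>50)&(P[...,2]<66); q=P[r]; d=np.linalg.svd(q[:,:2]-q[:,:2].mean(0),full_matrices=False)[2][0];print('red',len(q),q.mean(0),np.degrees(np.arctan2(d[1],d[0])))
k=(P[...,2]>72)&(P[...,2]<102)&(c['range_z']>0)&(np.hypot(P[...,0]-626,P[...,1]-131)<40);print('knob',k.sum(),P[k].mean(0) if k.any() else '', np.percentile(P[k],[2,98],axis=0) if k.any() else '')
s=status.observe();print(s['ee_pos'],s['clock'],s['ft_force'])
E
```

```text
clock: 5.48
ee_pos: [464.6, -7.5, 148.8]
tcp_rot: [[0.202, 0.979, 0.001], [0.979, -0.202, -0.0], [-0.0, 0.001, -1.0]]
ft_force: [-1.0, 0.4, -0.8]
width: 51.8
grip_force: 0.0
3645 [485.84918412  82.89513574  49.89717475] [48.5594387  51.15977721] ((485.9043884277344, 82.5052719116211), (35.934391021728516, 36.2274169921875), 78.33934020996094)<stdin>:5: RuntimeWarning: Mean of empty slice.
  ret = um.true_divide(
Traceback (most recent call last):
IndexError: index 0 is out of bounds for axis 0 with size 0
```

View pics/w3.png

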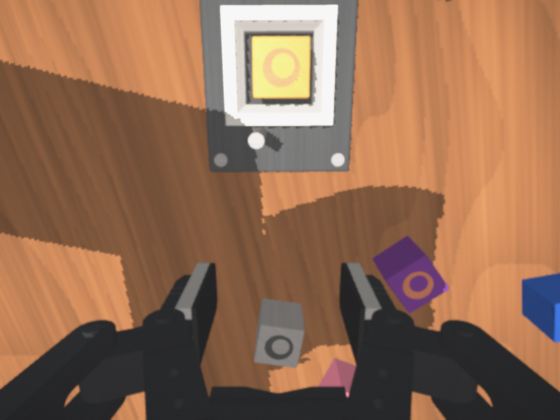

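The block sits square in the pocket, seen at (281,67), with its top at z = 49.9 mm, so it is fully down. Now heading for the lever knob: turn to put the finger axis tangential, and look again.

```bash
python3 -m pendant '[22,14,2.5,0,0,0.1658,32,22,14,2.5,0,0,0.1658,32,22,14,2.5,0,0,0.1658,32,22,14,2.5,0,0,0.1658,32,22,14,2.5,0,0,0.1658,32,22,14,2.5,0,0,0.1658,32,22,14,2.5,0,0,0.1658,32,22,14,2.5,0,0,0.1658,32,22,14,2,0,0,0.1658,32,0,0,0,0,0,0,32]'
cat > k.py <<'E'
from h import *
import sys
for n in sys.argv[1:]:
    c=snap(n,'k_%s_%d.png'%(n,round(100*status.observe()['clock']))); P=cloud(c); hsv=cv2.cvtColor(c['image'],cv2.COLOR_RGB2HSV);H,S,V=[hsv[...,i].astype(int) for i in range(3)]
    ok=(c['range_z']>0)&(np.hypot(P[...,0]-501.9,P[...,1]-167.8)<160)
    r=((H<6)|(H>174))&(S>150)&(V>60)&(P[...,2]>50)&(P[...,2]<66)&ok; q=P[r]
    d=np.linalg.svd(q[:,:2]-q[:,:2].mean(0),full_matrices=False)[2][0];print(n,'red',len(q),q.mean(0),'axis deg',np.degrees(np.arctan2(d[1],d[0])),'from pivot deg',np.degrees(np.arctan2(q[:,1].mean()-167.8,q[:,0].mean()-501.9)))
    k=(P[...,2]>91)&(P[...,2]<101)&ok&(V<90)&(np.hypot(P[...,0]-501.9,P[...,1]-167.8)>110)
    if k.any(): print('knobtop',k.sum(),np.argwhere(k).mean(0)[::-1],P[k].mean(0),np.ptp(P[k],axis=0))
s=status.observe();print(s['ee_pos'],s['clock'],s['joints'][5],s['ft_force'],np.degrees(np.arctan2(s['tcp_rot'][1][1],s['tcp_rot'][0][1])))
E
python3 k.py wrist; ls pics
```

```text
clock: 6.78
ee_pos: [663.6, 122.6, 169.4]
tcp_rot: [[-0.962, 0.272, -0.0], [0.272, 0.962, 0.0], [0.001, 0.0, -1.0]]
ft_force: [-0.3, -0.1, 0.0]
width: 32.0
grip_force: 0.0
wrist red 3773 [577.39714023 143.03203574  59.68581191] axis deg -18.209302333655913 from pivot deg -18.162849421784987
knobtop 462 [267.9047619  160.62121212] [625.32229694 127.33675853  95.6323506 ] [14.55026483 14.99208305  6.90884487]
[662.75325114 121.89708545 169.35715005] 6.825 -1.2082035665133382 [ 0.04780542 -0.38543024  0.1251013 ] 74.02582386254136
k_wrist_678.png
scene0.png
side0.png
w1.png
w2.png
w3.png
wrist0.png
```

The knob top is at (268,161), which gives (625.3,127.3), with the lever at -18.2°. Lowering the fingers around the knob.

```bash
python3 -m pendant '[-19,3,0,0,0,-0.038,32,-18.6,3.5,0,0,0,0,32,0,0,0,0,0,0,32,0,0,-45,0,0,0,32,0,0,-40,0,0,0,32,0,0,-17,0,0,0,32,0,0,0,0,0,0,22,0,0,0,0,0,0,22]' 20
python3 - <<'E'
import numpy as np
a=np.radians(-18.2); f=np.radians(-101.45); n=10
A=np.linspace(a,f,n+1); p=np.c_[501.9+130*np.cos(A),167.8+130*np.sin(A)]
print(np.diff(p,axis=0).round(1).tolist(),(f-a)/n, [-np.sin(f)*-1,0], p[-1])
E
```

```text
clock: 7.82
ee_pos: [626.2, 127.1, 69.7]
tcp_rot: [[-0.95, 0.312, 0.002], [0.312, 0.95, 0.0], [-0.002, 0.001, -1.0]]
ft_force: [1.1, 0.3, -0.1]
width: 22.1
grip_force: 0.0
[[-7.2, -17.5], [-9.6, -16.2], [-11.9, -14.7], [-13.9, -12.8], [-15.6, -10.6], [-17.0, -8.3], [-18.0, -5.7], [-18.6, -3.1], [-18.9, -0.3], [-18.7, 2.4]] -0.14529866022852794 [np.float64(-0.980098312815026), 0] [476.09334731  40.38721933]
```

```bash
python3 -m pendant '[-7.2,-17.5,0,0,0,-0.1453,22,-9.6,-16.2,0,0,0,-0.1453,22,-11.9,-14.7,0,0,0,-0.1453,22,-13.9,-12.8,0,0,0,-0.1453,22,-15.6,-10.6,0,0,0,-0.1453,22,-17,-8.3,0,0,0,-0.1453,22,-18,-5.7,0,0,0,-0.1453,22,-18.6,-3.1,0,0,0,-0.1453,22,-9.5,-0.5,0,0,0,-0.0727,22,0,0,0,0,0,0,22]'; python3 -c "
from station import status;s=status.observe();print(s['ee_pos'],s['ft_force'],s['grip_force'])"
```

```text
clock: 9.07
ee_pos: [504.5, 37.6, 69.6]
tcp_rot: [[-0.019, 1.0, 0.002], [1.0, 0.019, -0.0], [-0.0, 0.002, -1.0]]
ft_force: [0.8, -0.3, 0.9]
width: 22.0
grip_force: 0.0
[504.52640154  37.55515602  69.64335525] [ 0.76832896 -0.28586267  0.936299  ] 0.0
```

```bash
python3 -m pendant '[-9.4,0.3,0,0,0,-0.0727,22,-9.4,0.8,0,0,0,-0.0727,22,-9.4,1.7,0,0,0,-0.0727,22,-2,0.4,0,0,0,0,22,0,0,0,0,0,0,22]'; python3 k.py wrist side
```

```text
clock: 9.7
ee_pos: [474.6, 40.8, 68.7]
tcp_rot: [[0.195, 0.981, 0.001], [0.981, -0.195, -0.0], [0.0, 0.001, -1.0]]
ft_force: [-0.4, 0.4, 0.5]
width: 21.8
grip_force: 0.0
wrist red 10379 [489.49706308  99.93447334  59.76860569] axis deg -100.44824390078945 from pivot deg -100.35693699685832
knobtop 2221 [282.60603332 306.18460153] [477.71307205  43.27386046  95.47137139] [48.24568077 25.34478092  9.99278242]
side red 109 [489.30903462 108.47636068  61.44929932] axis deg -97.88372835407333 from pivot deg -101.98275264103725
knobtop 120 [226.225 195.775] [471.9089106   35.94593866  96.19405655] [47.781843   27.03788754  9.78313576]
[474.46832805  40.78594547  68.48189457] 9.8 0.14453989709564113 [-0.30074629  0.05749292 -0.46049765] -11.319440787091104
```

About 1° is left. I'll push on in small steps until I feel the stop.

```bash
python3 -m pendant '[-1,0.2,0,0,0,0,22,-1,0.2,0,0,0,0,22,0,0,0,0,0,0,22]';python3 -m pendant '[-1,0.2,0,0,0,0,22,0,0,0,0,0,0,22]'; python3 -m pendant '[-1,0.2,0,0,0,0,22,0,0,0,0,0,0,22]'
```

```text
clock: 10.18
ee_pos: [472.3, 41.2, 68.4]
tcp_rot: [[0.198, 0.98, 0.001], [0.98, -0.198, -0.0], [0.0, 0.001, -1.0]]
ft_force: [2.3, -0.8, -1.1]
width: 22.2
grip_force: 1.4
clock: 10.42
ee_pos: [472.2, 41.2, 68.5]
tcp_rot: [[0.198, 0.98, 0.003], [0.98, -0.198, -0.0], [0.0, 0.003, -1.0]]
ft_force: [7.1, -3.2, -3.5]
width: 22.1
grip_force: 3.6
clock: 10.68
ee_pos: [472.0, 41.3, 68.5]
tcp_rot: [[0.198, 0.98, 0.005], [0.98, -0.198, -0.0], [0.0, 0.005, -1.0]]
ft_force: [9.3, -4.0, -6.1]
width: 22.3
grip_force: 5.5
```

It's against the stop: the force rises with no more travel. Easing off, opening, lifting clear and checking.

```bash
python3 -m pendant '[3.5,-0.7,0,0,0,0,22,1,-0.2,0,0,0,0,34,0,0,0,0,0,0,34,0,0,0,0,0,0,34,0,0,30,0,0,0,34,0,0,45,0,0,0,34,0,0,40,0,0,0,34,-5,-40,0,0,0,0,34,-5,-40,0,0,0,0,34,0,0,0,0,0,0,34]'; python3 k.py wrist side; ls pics
```

```text
clock: 11.92
ee_pos: [464.0, -40.9, 183.4]
tcp_rot: [[0.2, 0.98, 0.0], [0.98, -0.2, -0.0], [-0.0, 0.0, -1.0]]
ft_force: [-0.4, -0.4, -0.8]
width: 33.7
grip_force: 0.0
wrist red 1801 [481.33419758  66.10603803  59.61424239] axis deg -96.54157826413213 from pivot deg -101.43286083783393
knobtop 205 [273.15121951  88.54634146] [478.2690066   37.62835242  95.61696519] [14.60817126 13.58922154  4.07565105]
side red 321 [485.83020135 110.17402283  61.7626029 ] axis deg -103.69742736265098 from pivot deg -105.58186165555028
knobtop 43 [226.06976744 195.25581395] [472.50802474  37.46496525  96.14067804] [13.34429272 13.83292709  8.10110164]
[464.26337973 -39.25418845 183.30520581] 12.025 -0.02636010289243129 [ 0.07792189 -0.36352714  0.06110764] -11.466708014965793
k_side_1198.png
k_side_975.png
k_wrist_1192.png
k_wrist_678.png
k_wrist_970.png
scene0.png
side0.png
w1.png
w2.png
w3.png
wrist0.png
```

View pics/k_wrist_1192.png

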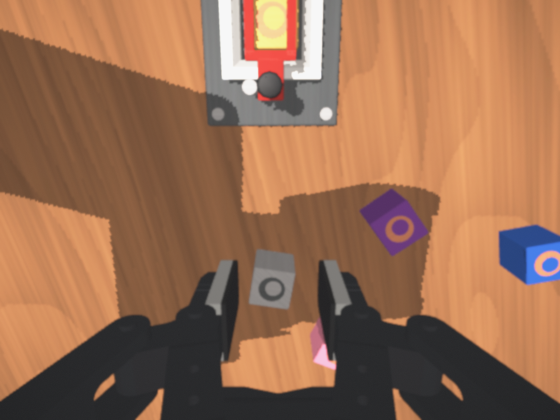

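View pics/k_side_1198.png

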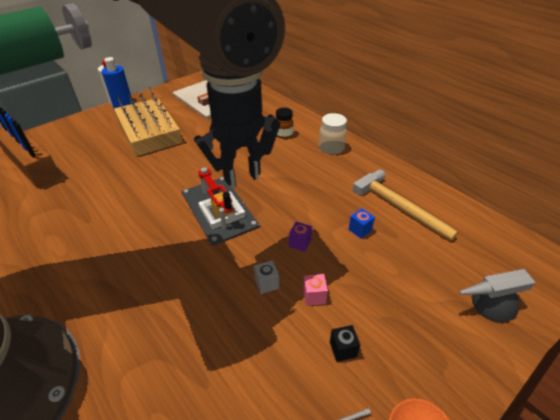

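The wrist view shows the lever lying across the block, its end (270,85) against the pin (250,87), with the brass block framed in the window at (272,25). The side view shows the arm clear of everything. Handing in.

```bash
python3 -c "
from station import finish_job;print(finish_job())"
```

```text
the job is handed in; nothing more can be done
None
```

The brass block is seated on the pocket floor (top measured at 49.9 mm against an expected 50), the red lever is shut against its stop pin, the robot is clear, and the job was handed in at about 12 s.

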